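# Work a gravity lane of sample jars first in, first out

## Task

Take the oldest sample jar, the one at the low end of the wheeled lane against the stop, and stand it on the middle of the bench scale's pan. The other two roll down to the stop by themselves; when the oldest is on the scale, load the new jar, which stands at the right of the worktop by the scale and the nest of bowls, into the lane behind them, upright between the guides, so that all three stand in a close row. Set the jars down gently rather than dropping them, tip none of them over, and leave the single bowl and the nest of bowls where they stand.

Things in the scene. Friction and masses are not known exactly. Their poses are not given: they have to be found in the camera images.
- lane: Gravity lane: aluminium channel with free wheels on legs, fixed, 192 mm long, 66 wide (feet 103), sloping 6 degrees. Frame tilted too: origin on the wheel tops' plane, on the centre line, at the inner face of the low end's stop, 46 mm above the worktop; x up the slope, y across, z square to the wheels. Guides at y = +-30 mm (outside +-36) reach 18 mm above the wheels, the stop 20.
- lane_rear_place (a point): Centre of the lane's third and last place, at the open high end: on the wheel tops, 134 mm up the slope from the stop. The lane is full at the start: jars at 26, 80 and 134 mm. When the front jar is taken the others roll down by themselves in 2 to 3 s to 26 and 80 mm; a jar released on the wheels rolls down at about 0.04 m/s until it touches the next. Last wheels at 174 mm.
- jar_front: A beige sample jar with a white screw lid, upright cylinder 67 mm tall; body 52 mm in diameter up to 52 mm height, lid 54 mm in diameter above that; filled, about 0.15 kg. Origin: centre of its underside; z along its axis. All four jars are alike. This is the oldest: at the start it stands in the lane at the low end, against the stop.
- jar_second: A beige sample jar with a white screw lid, upright cylinder 67 mm tall; body 52 mm in diameter up to 52 mm height, lid 54 mm in diameter above that; filled, about 0.15 kg. Origin: centre of its underside; z along its axis. All four jars are alike. At the start it stands second in the lane.
- jar_third: A beige sample jar with a white screw lid, upright cylinder 67 mm tall; body 52 mm in diameter up to 52 mm height, lid 54 mm in diameter above that; filled, about 0.15 kg. Origin: centre of its underside; z along its axis. All four jars are alike. At the start it stands third in the lane, at the high end.
- jar_new: A beige sample jar with a white screw lid, upright cylinder 67 mm tall; body 52 mm in diameter up to 52 mm height, lid 54 mm in diameter above that; filled, about 0.15 kg. Origin: centre of its underside; z along its axis. All four jars are alike. This is the new one: it stands on the worktop to the robot's right, near the nest of bowls.
- scale: Compact white bench scale, fixed, 130 x 100 mm, with a square steel pan of 92 x 92 mm whose top is 46 mm above the worktop; display and keys at the front (-x), lower than the pan. Origin: on the worktop under the centre of the pan; z up.
- scale_pan (a point): Centre of the top face of the scale's pan, 46 mm above the worktop.
- bowl_nest: Bystander: nest of white bowls, 68 mm in diameter, 54 mm tall, standing loose on the worktop 70 to 120 mm from the new jar. Origin: centre of its underside.
- stack_tray: Obstacle, fixed: open-fronted sheet-metal hopper for finished trays in the middle of the worktop's back, between the lane and the scale, 208 mm deep (x) and 410 mm wide (y), walls up to 315 mm and a tray stack in it up to 380 mm above the worktop. Origin: on the worktop under its centre. Pass it on the robot's side.
- tray_fixture: Obstacle, fixed: low clamping fixture in front of the hopper, 150 x 220 mm; its raised lever handle reaches 150 mm above the worktop. Origin: on the worktop near its middle.
- bowl: Bystander: single white bowl, 69 mm in diameter, 29 mm tall, standing loose near the front edge of the worktop. Origin: centre of its underside.

How it is judged:
By the outcome, as a careful person would: the job done as asked, in the order asked, and still so for the second after the job is handed in, with the robot touching nothing.
It also fails if it takes over 64 s, if anything falls off the work surface, if the arm or the gripper's body presses on something with over 40 N, if the wrist force passes 120 N, or if a joint passes its speed limit or range.

## Robot

A 6-joint arm with a two-finger parallel gripper is mounted at the origin on a cart in front of the work surface, level with it; the furniture and walls round the work are solid. World frame = base frame: x ahead of the robot, y to its left, z up, the work surface at z = 0. Lengths are in m, angles in rad, forces in N, time in s.
With the tool pointing down it reaches from about 0.35 to 0.975 m from the base axis. Payload 4.9 kg.
Tool frame: the origin (TCP) lies on the front face of the gripper's body, between the roots of the fingers; the fingertips stand 73 mm ahead of it and the grasp point (between the pads) lies 54 mm ahead of it; z points along the fingers, y is the line along which they close (so a half turn about z gives the same grasp; the last joint's range is limited). The gripper opens to 85 mm and grips with 20 to 120 N. Pads are 22 mm wide; open, the fingers measure 114 mm over their backs; the gripper's body (76 mm by 85 mm) begins 54 mm behind the grasp point. The pads swing forward as they close: fully open they stand 13 mm farther back than shut.
Start: joints at [1.215, 0.053, 1.613, -0, 1.476, -0.119], TCP at [0.147, 0.608, 0.304] pointing down, gripper open.
Joint ranges: [-3.01, 3.01], [-1.01, 2.22], [0.06, 2.58], [-1.02, 4.17], [0.09, 2.62], [-3.14, 3.14]. Speed limits (rad/s): [2.57, 2.57, 3.14, 3.14, 3.14, 3.14].

## Interface

Orientations are given as a rotation vector (axis times angle).
In Python, from station import status, imaging, order gives the robot as it stands.
- The arm moves only by the tool arm_command, never from a script. Its argument "increments" is a list of rows, each an object with "slide": the shift along the tool's x, y, z in m, a list of three; "spin": the turn about the tool's z in degrees; "gripper": the opening, from -1 (shut) to 1 (fully open). In form: [{"slide": [x, y, z], "spin": spin, "gripper": gripper}, ...]. A call has 1 to 8 rows; each row is the pose to reach, as a shift and turn from the pose commanded when the call began, along the tool's axes at that moment; what a row does not reach only later rows make up. A row lasts 1/12 s, in which the tool goes at most 41.7 mm and 7.16 degrees, less where a joint would pass 70% of its speed; a pose out of reach is approached as far as the arm can. A call with a gripper value outside its range is refused whole. The fingers move at their own pace and stop on an object; "newtons" is the grip in N (left out, the last holds). Time passes only in rows, so rows that repeat a pose let the fingers close. It gives the time, the measured TCP pose, the force, the opening and the grip force at its end, in the units of the state.
- status.get_obs(): the state, without advancing time (a new reading comes with each control period).
- imaging.get_image(name): name is "scene" or "top" or "wrist"; returns a dict with "frame" (480x640x3 uint8, red, green, blue), "vfov" (degrees; the focal length in pixels is half the picture's height over the tangent of half this angle, whatever the lens; pixels are square), "cx", "cy" (the principal point, pixels), "view" (4x4, takes a point from world to camera coordinates); the wrist camera has in their place "mount" (4x4, takes a point from camera to tool coordinates, whose origin is the TCP and whose axes are the flange's). Camera axes: x right, y up, looking along -z (the intrinsics and any distortion apply to the point x, -y, -z); pixel columns grow to the right and rows downward; lengths in m; the calibration is good to about 2 mm. A picture is of the moment at which its call begins: read the wrist's pose just before it. There is no depth.
- order.finish_job(): hands the job in; it is judged then, once.
The state is a dict: "t": time; "q": joint angles; "dq": joint speeds; "effort": joint torques, N m; "tool_pos": TCP position; "tool_rot": TCP orientation; "contact_force": force on the tool from outside, world axes, zero at the start; "wrist_torque": the same for the moment, N m; "opening": finger opening in m; "grip_force": force on a finger pad.
Only numpy, scipy, OpenCV 4.12 (cv2) and the standard library are available. Lean on these libraries where they do the work, as an engineer would, in place of code of your own. Each camera call takes 0.05 s, during which the arm holds its last target. There are 200 camera calls.

## Working session

There is one attempt and no reset: what is moved stays moved. The work goes in short steps, Python scripts to look and compute and a tool call to move; the robot and the scene stay as the last step left them, time stands still between calls to the robot, and variables do not carry over. Pictures are saved under pics/ and viewed, at most 10 in all, crops included, and the job is handed in when it is done.

Besides the shell and the picture viewer there is one more tool, called after "Request:" in YAML: its name, and indented under it one key for each argument. arm_command: Moves the arm, as the interface text tells. Its arguments: {"type":"object","properties":{"increments":{"type":"array","items":{"type":"object","properties":{"slide":{"type":"array","items":{"type":"number"}},"spin":{"type":"number"},"gripper":{"type":"number"}}}},"newtons":{"type":"number"}},"required":["increments"]}

```bash
mkdir -p pics; cat > h.py <<'E'
import numpy as np, cv2
from station import status, imaging, order
from scipy.spatial.transform import Rotation as R
def grab(n,fn):
    o=status.get_obs(); im=imaging.get_image(n); cv2.imwrite('pics/'+fn,im['frame'][:,:,::-1])
    im['obs']=o; return im
def cam(im):  # returns f,cx,cy,view
    f=240/np.tan(np.radians(im['vfov'])/2)
    if 'view' in im: V=np.array(im['view'])
    else:
        T=np.eye(4);T[:3,:3]=R.from_rotvec(im['obs']['tool_rot']).as_matrix();T[:3,3]=im['obs']['tool_pos']
        V=np.linalg.inv(T@np.array(im['mount']))
    return f,im['cx'],im['cy'],V
def ray(im,u,v,z):
    f,cx,cy,V=cam(im); C=np.linalg.inv(V); d=C[:3,:3]@np.array([(u-cx)/f,-(v-cy)/f,-1]); o=C[:3,3]
    return o+d*(z-o[2])/d[2]
def proj(im,p):
    f,cx,cy,V=cam(im); c=V@np.append(p,1); return np.array([cx+f*c[0]/-c[2],cy-f*c[1]/-c[2]])
E
python3 - <<'E'
from h import *
import pickle
for n in ['top','scene','wrist']:
    im=grab(n,n+'0.png'); pickle.dump(im,open(n+'0.pkl','wb')); print(n,{k:(v if k!='frame' else 0) for k,v in im.items() if k!='obs'})
print(status.get_obs())
E
```

```text
top {'frame': 0, 'vfov': 55.98305434388853, 'cx': 319.31810828739134, 'cy': 235.00606437648625, 'view': array([[ 0.02444552, -0.99936147,  0.02605882, -0.0695364 ],
       [ 0.98704457,  0.02826253,  0.15793748, -0.523049  ],
       [-0.15857312,  0.02186035,  0.98710521, -1.00436949],
       [ 0.        ,  0.        ,  0.        ,  1.        ]])}
scene {'frame': 0, 'vfov': 43.26350280514651, 'cx': 320.75740374463606, 'cy': 245.1227958782488, 'view': array([[ 0.74405066, -0.66811731,  0.00280509, -0.41360701],
       [ 0.37706654,  0.42337971,  0.82375388, -0.24708974],
       [-0.55155185, -0.61185691,  0.56694063, -1.20392106],
       [ 0.        ,  0.        ,  0.        ,  1.        ]])}
wrist {'frame': 0, 'vfov': 58.22457840510729, 'cx': 323.3961829281635, 'cy': 239.85806628001774, 'mount': array([[ 1.19345951e-03,  9.62701233e-01,  2.70564062e-01,
         6.91245579e-02],
       [ 9.99999222e-01, -1.24735100e-03,  2.72311539e-05,
         1.67972389e-05],
       [ 3.63703820e-04,  2.70563819e-01, -9.62701972e-01,
        -7.01705054e-02],
       [ 0.00000000e+00,  0.00000000e+00,  0.00000000e+00,
         1.00000000e+00]])}
{'t': 0.15, 'q': array([ 1.21496536e+00,  5.32115326e-02,  1.61394499e+00, -9.91542714e-06,
        1.47602186e+00, -1.19018918e-01]), 'dq': array([ 0.00051702, -0.002293  , -0.00535344, -0.00016299, -0.00175645,
       -0.00098621]), 'effort': array([ 2.82404708e-04, -3.94238019e+01, -3.70723271e+01, -1.12442590e-04,
        4.63965145e-03, -3.43974637e-05]), 'tool_pos': array([0.14651352, 0.60721029, 0.30296152]), 'tool_rot': array([-3.71070388e-01, -3.11923425e+00,  2.42434215e-03]), 'contact_force': array([ 0.47702698, -0.04985852, -0.08742099]), 'wrist_torque': array([0.00878396, 0.01229235, 0.0134431 ]), 'grip_force': 0.0, 'opening': 0.08543673799777517}
```

View pics/top0.png

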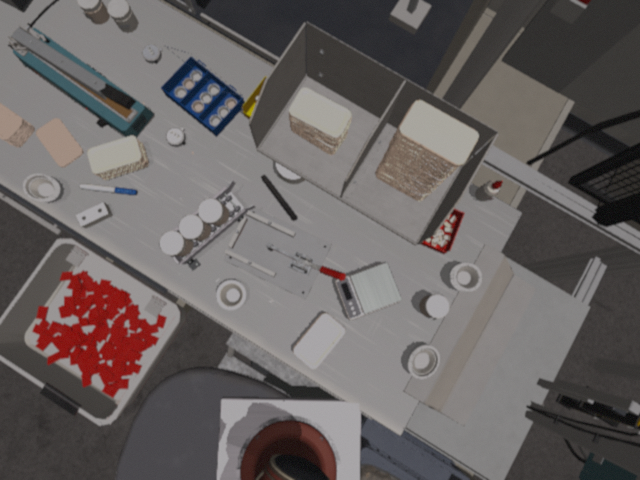

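View pics/wrist0.png

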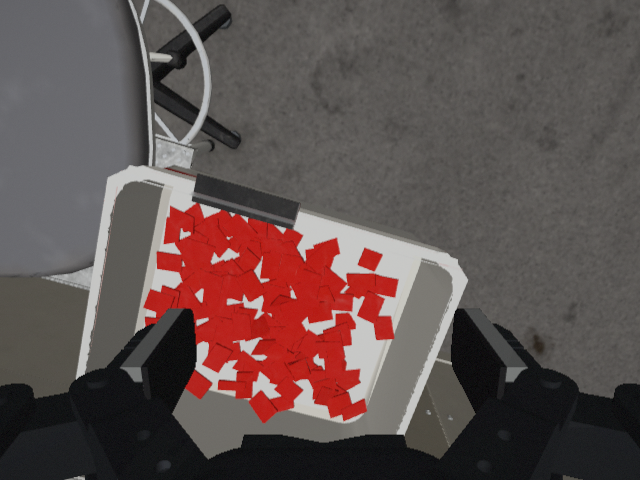

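View pics/scene0.png

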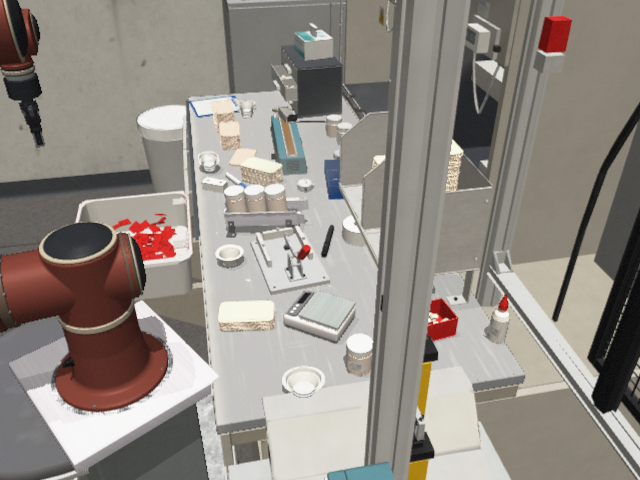

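Top: the lane jars are at about (172,243), (191,227) and (211,210). The scale is at (368,290), the new jar at (435,305), the nest at (424,361) or (465,276), and the single bowl at (231,293). The wrist sees only the bin. I'll enlarge the parts that matter.

```bash
python3 - <<'E'
from h import *
t=cv2.imread('pics/top0.png'); s=cv2.imread('pics/scene0.png')
a=cv2.resize(t[180:280,150:250],(400,400),interpolation=cv2.INTER_CUBIC)
b=cv2.resize(t[250:350,320:420+20],(400,333),interpolation=cv2.INTER_CUBIC); 
b2=cv2.resize(t[255:385,400:490],None,fx=2,fy=2,interpolation=cv2.INTER_CUBIC)
c=cv2.resize(s[170:250,210:320],(400,291)[0:2],interpolation=cv2.INTER_CUBIC)
o=np.zeros((600,800,3),np.uint8); o[:400,:400]=a; o[:333,400:]=b; o[335:595,400:580]=b2
o[402:600,:]=o[402:600,:]; c=cv2.resize(c,(272,198)); o[402:600,:272]=c
cv2.imwrite('pics/c1.png',o)
E
```

```text
(no output)
```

View pics/c1.png

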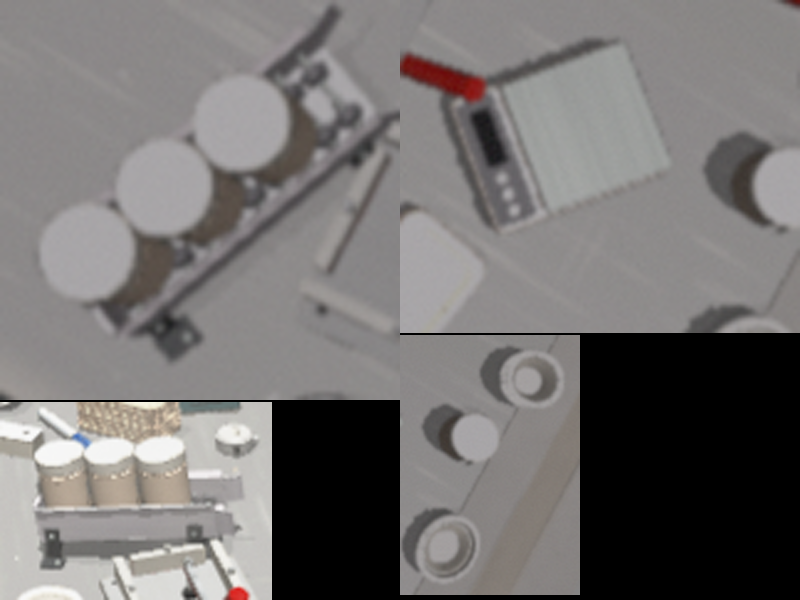

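The crop shows the stop end of the lane at lower left, so the front jar is the one at top pixel (172,243), and the open wheels are at upper right. The pan corners read clearly, and the new jar's lid is at (437.5,306.5). Next I'll compute positions.

```bash
python3 - <<'E'
from h import *
import pickle
t=pickle.load(open('top0.pkl','rb')); s=pickle.load(open('scene0.pkl','rb'))
J=[ray(t,u,v,z) for u,v,z in [(172,243,.1153),(191.25,227,.121),(210.5,210.5,.1266)]]
print('lids',np.round(J,4), np.linalg.norm(J[1]-J[0]),np.linalg.norm(J[2]-J[1]))
d=J[2]-J[0]; print('lane yaw',np.degrees(np.arctan2(d[1],d[0])))
c=[ray(t,320+(x-400)/3.333,250+y/3.333,.046) for x,y in [(505,90),(622,42),(668,160),(548,213)]]
print('pan',np.round(c,4),np.mean(c,0),[np.linalg.norm(c[i]-c[i-1]) for i in range(4)])
n=ray(t,437.5,306.5,.067); print('new',n)
for u,v,z in [(465.5,277,.03),(423.5,361.5,.054),(465.5,277,.054),(423.5,361.5,.03),(231,293,.029)]:
    p=ray(t,u,v,z); print('bowl',p,np.linalg.norm((p-n)[:2]))
# scene check
for p in J+[n,np.mean(c,0)]: print('scene px',proj(s,p))
for u,v in [(300,240),(320,275),(345,274)]: print('fixture',ray(t,u,v,.0),ray(t,u,v,.15))
E
```

```text
lids [[0.4868 0.2594 0.1153]
 [0.5216 0.2196 0.121 ]
 [0.5575 0.1798 0.1266]] 0.05318204299773846 0.05391981434429953
lane yaw -48.38671709376181
pan [[ 0.4293 -0.1313  0.046 ]
 [ 0.4644 -0.2117  0.046 ]
 [ 0.3846 -0.2432  0.046 ]
 [ 0.347  -0.1616  0.046 ]] [ 0.40632522 -0.18695077  0.046     ] [np.float64(0.08759931896568161), np.float64(0.08769422303641061), np.float64(0.08580117666740542), np.float64(0.08987680845209789)]
new [ 0.36742465 -0.32167099  0.067     ]
bowl [ 0.43734217 -0.39916684  0.03      ] 0.10437463969805127
bowl [ 0.24679063 -0.29222377  0.054     ] 0.12417610856822386
bowl [ 0.43553763 -0.39075835  0.054     ] 0.09701774161350357
bowl [ 0.24416205 -0.29831797  0.03      ] 0.1254552968776217
bowl [0.3866417  0.14299361 0.029     ] 0.4650618067286157
scene px [234.01693303 190.51944434]
scene px [253.95105738 189.8559443 ]
scene px [274.4545513  189.06671967]
scene px [359.42967976 343.01722586]
scene px [327.22198493 308.64072481]
fixture [ 0.51803461 -0.01038512  0.        ] [ 0.49582013 -0.01350385  0.15      ]
fixture [ 0.43520875 -0.06055914  0.        ] [ 0.42454235 -0.05668231  0.15      ]
fixture [ 0.43915667 -0.12011316  0.        ] [ 0.42793982 -0.10793295  0.15      ]
```

```bash
cat >> h.py <<'E'
def go(x,y,z,yaw=None):
    """slide/spin from the measured pose to a TCP at x,y,z with tool y at yaw (deg)"""
    o=status.get_obs(); Rm=R.from_rotvec(o['tool_rot']).as_matrix()
    cy=np.degrees(np.arctan2(Rm[1,1],Rm[0,1])); d=Rm.T@(np.array([x,y,z])-o['tool_pos'])
    sp=0 if yaw is None else -((yaw-cy+180)%360-180)
    print('slide',np.round(d,4),'spin',round(sp,2),'| pos',np.round(o['tool_pos'],4),'yaw',round(cy,2),'tz',np.round(Rm[:,2],3),'t',o['t'],'open',round(o['opening'],4),'grip',round(float(o['grip_force']),1),'F',np.round(o['contact_force'],1))
def tri(a,pa,b,pb):
    A=[]
    for im,(u,v) in ((a,pa),(b,pb)):
        f,cx,cy,V=cam(im); C=np.linalg.inv(V); d=C[:3,:3]@np.array([(u-cx)/f,-(v-cy)/f,-1]); d/=np.linalg.norm(d); A.append((C[:3,3],d))
    P=[np.eye(3)-np.outer(d,d) for _,d in A]
    return np.linalg.solve(sum(P),sum(p@o for p,(o,_) in zip(P,A)))
E
python3 - <<'E'
from h import *
import pickle
t=pickle.load(open('top0.pkl','rb')); s=pickle.load(open('scene0.pkl','rb'))
print('handle tip', tri(t,(343,276),s,(306,253)))
for u,v in [(250,150),(345,195),(420,240)]: print('hopper',ray(t,u,v,0))
for u,v in [(305,24),(268,87),(390,85),(495,135)]: print('hopper top',ray(t,u,v,.315))
for z in (0.02,.06,.1,.15): print(z,proj(s,ray(t,343,276,z)),proj(s,ray(t,322,268,z)))
go(.4886,.2574,.30,41.6)
E
```

```text
handle tip [ 0.42279123 -0.10346088  0.139492  ]
hopper [0.7399068  0.12042298 0.        ]
hopper [ 0.63265817 -0.11712251  0.        ]
hopper [ 0.52626697 -0.30088913  0.        ]
hopper top [ 0.87395155 -0.01357983  0.315     ]
hopper top [0.74738372 0.04913131 0.315     ]
hopper top [ 0.75959161 -0.17085549  0.315     ]
hopper top [ 0.67103882 -0.35940948  0.315     ]
0.02 [313.91629604 296.50544533] [305.40968356 283.14968295]
0.06 [311.98039716 282.3643664 ] [303.70828429 269.68625161]
0.1 [309.97879989 267.74338332] [301.94691732 255.74828673]
0.15 [307.37920958 248.75426564] [299.65594026 237.61943665]
slide [-0.4146 -0.2598  0.0033] spin 34.83 | pos [0.1465 0.6072 0.303 ] yaw 76.43 tz [-0.001 -0.001 -1.   ] t 0.15 open 0.0854 grip 0.0 F [ 0.5 -0.  -0.1]
```

Request:
arm_command:
  increments:
    - {"slide": [-0.414,-0.26,0],"spin": 35,"gripper": 1}
    - {"slide": [-0.414,-0.26,0],"spin": 35,"gripper": 1}
    - {"slide": [-0.414,-0.26,0],"spin": 35,"gripper": 1}
    - {"slide": [-0.414,-0.26,0],"spin": 35,"gripper": 1}
    - {"slide": [-0.414,-0.26,0],"spin": 35,"gripper": 1}
    - {"slide": [-0.414,-0.26,0],"spin": 35,"gripper": 1}
    - {"slide": [-0.414,-0.26,0],"spin": 35,"gripper": 1}
    - {"slide": [-0.414,-0.26,0],"spin": 35,"gripper": 1}

```text
t: 0.82
tool_pos: [0.3803, 0.3672, 0.3037]
tool_rot: [-1.292, -2.864, 0.0]
contact_force: [1.1, 0.4, -0.0]
opening: 0.0851
grip_force: 0.0
```

Request:
arm_command:
  increments:
    - {"slide": [-0.154,0.009,0.003],"gripper": 1}
    - {"slide": [-0.154,0.009,0.003],"gripper": 1}
    - {"slide": [-0.154,0.009,0.003],"gripper": 1}
    - {"slide": [-0.154,0.009,0.003],"gripper": 1}
    - {"slide": [-0.154,0.009,0.003],"gripper": 1}
    - {"slide": [-0.154,0.009,0.003],"gripper": 1}

```text
validation failed for argument at $.in...
```

```bash
python3 - <<'E'
from h import *
import pickle
im=grab('wrist','w1.png'); pickle.dump(im,open('w1.pkl','wb'))
for x,y,z in [(.4868,.2594,.1153),(.5216,.2196,.121),(.5575,.1798,.1266)]: print(proj(im,(x,y,z)))
go(.4886,.2574,.30,41.6)
E
```

```text
[335.40668466 438.35919329]
[334.62233864 504.01922827]
[334.95810332 566.72025646]
slide [-0.1476  0.009   0.0046] spin -0.53 | pos [0.3849 0.3628 0.3037] yaw 41.07 tz [ 0.004 -0.004 -1.   ] t 0.8667 open 0.0855 grip 0.0 F [ 3.4 -2.5  0.2]
```

View pics/w1.png

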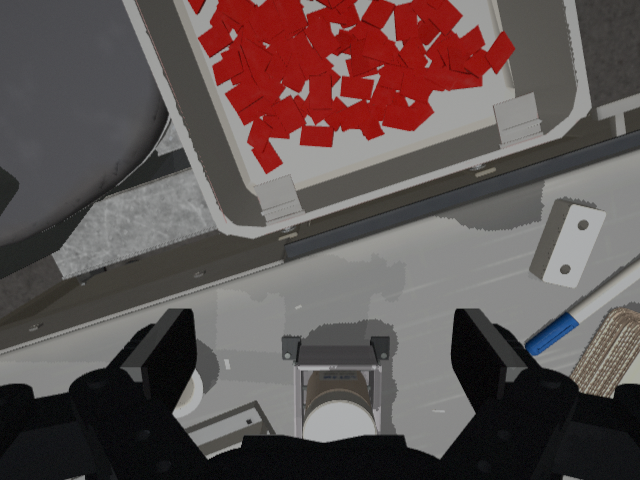

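The wrist view shows the stop end, with the lane centre at column ~340 against 335 predicted, so about 2 mm further along tool +y. I'll enlarge it to refine.

```bash
python3 - <<'E'
from h import *
w=cv2.imread('pics/w1.png'); cv2.imwrite('pics/c2.png',cv2.resize(w[325:445,270:410],None,fx=5,fy=5,interpolation=cv2.INTER_CUBIC))
E
```

```text
(no output)
```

View pics/c2.png

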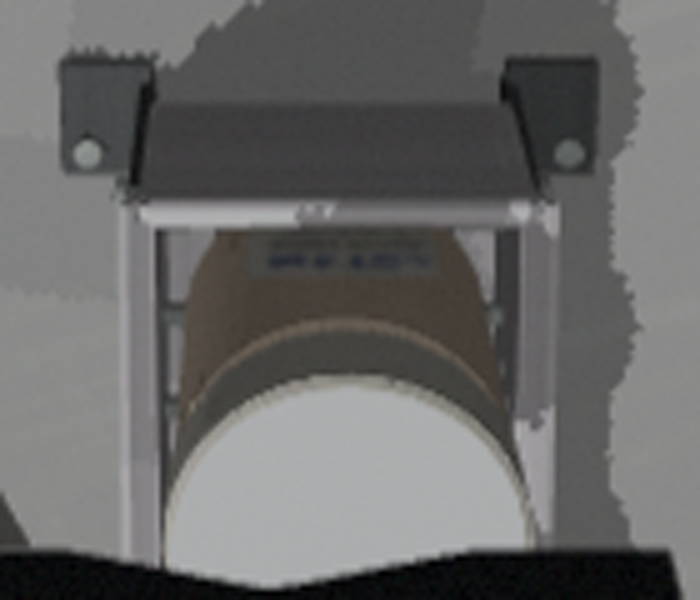

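```bash
python3 - <<'E'
from h import *
import pickle
im=pickle.load(open('w1.pkl','rb'))
L=ray(im,339.6,437,.1153); S=ray(im,337.7,367,.066); print('lid',L,'stop mid',S, np.degrees(np.arctan2(*(L-S)[1::-1])))
l=ray(im,294,367,.066); r=ray(im,381.4,367,.066); print('width',np.linalg.norm(l-r))
go(.4886,.2574,.30,41.4)
E
```

```text
lid [0.48826839 0.26225324 0.1153    ] stop mid [0.47116191 0.28148019 0.066     ] -48.340066030850295
width 0.07072719881027414
slide [-0.1476  0.009   0.0046] spin -0.33 | pos [0.3849 0.3628 0.3037] yaw 41.07 tz [ 0.004 -0.004 -1.   ] t 0.8667 open 0.0855 grip 0.0 F [ 3.4 -2.5  0.2]
```

Request:
arm_command:
  increments:
    - {"slide": [-0.148,0.009,0.004],"spin": 0,"gripper": 1}
    - {"slide": [-0.148,0.009,0.004],"spin": 0,"gripper": 1}
    - {"slide": [-0.148,0.009,0.004],"spin": 0,"gripper": 1}
    - {"slide": [-0.148,0.009,0.004],"spin": 0,"gripper": 1}
    - {"slide": [-0.148,0.009,0.004],"spin": 0,"gripper": 1}
    - {"slide": [-0.148,0.009,0.004],"spin": 0,"gripper": 1}
    - {"slide": [-0.148,0.009,0.004],"spin": 0,"gripper": 1}

```text
t: 1.45
tool_pos: [0.4836, 0.2644, 0.2996]
tool_rot: [-1.291, -2.863, 0.0]
contact_force: [-0.2, 0.1, -0.3]
opening: 0.0851
grip_force: 0.0
```

```bash
python3 -c "
from h import *
go(.4895,.2593,.145,41.6)"
```

```text
slide [-0.0078  0.0011  0.1546] spin -0.16 | pos [0.4836 0.2644 0.2996] yaw 41.44 tz [-0.001  0.    -1.   ] t 1.45 open 0.0851 grip 0.0 F [-0.2  0.1 -0.3]
```

Request:
arm_command:
  increments:
    - {"slide": [-0.008,0.001,0.035],"spin": 0,"gripper": 1}
    - {"slide": [-0.008,0.001,0.07],"spin": 0,"gripper": 1}
    - {"slide": [-0.008,0.001,0.1],"spin": 0,"gripper": 1}
    - {"slide": [-0.008,0.001,0.12],"spin": 0,"gripper": 1}
    - {"slide": [-0.008,0.001,0.138],"spin": 0,"gripper": 1}
    - {"slide": [-0.008,0.001,0.15],"spin": 0,"gripper": 1}
    - {"slide": [-0.008,0.001,0.155],"spin": 0,"gripper": 1}
    - {"slide": [-0.008,0.001,0.155],"spin": 0,"gripper": 1}

```text
t: 2.12
tool_pos: [0.4891, 0.2592, 0.1439]
tool_rot: [-1.289, -2.863, 0.002]
contact_force: [-0.6, -0.7, 0.5]
opening: 0.0854
grip_force: 0.0
```

Request:
arm_command:
  increments:
    - {"slide": [0,0,0],"spin": 0,"gripper": 0.4}
    - {"slide": [0,0,0],"spin": 0,"gripper": 0.4}
    - {"slide": [0,0,0],"spin": 0,"gripper": 0.4}
    - {"slide": [0,0,0],"spin": 0,"gripper": 0}
    - {"slide": [0,0,0],"spin": 0,"gripper": 0}
    - {"slide": [0,0,0],"spin": 0,"gripper": 0}
    - {"slide": [0,0,0],"spin": 0,"gripper": 0}
    - {"slide": [0,0,0],"spin": 0,"gripper": 0}
  newtons: 25

```text
t: 2.78
tool_pos: [0.4909, 0.2589, 0.1464]
tool_rot: [1.292, 2.862, 0.002]
contact_force: [-0.8, -0.6, 5.4]
opening: 0.053
grip_force: 25.6
```

Request:
arm_command:
  increments:
    - {"slide": [0.001,0,-0.006],"spin": 0,"gripper": 0}
    - {"slide": [0.002,0,-0.016],"spin": 0,"gripper": 0}
    - {"slide": [0.003,0,-0.03],"spin": 0,"gripper": 0}
    - {"slide": [0.005,0,-0.048],"spin": 0,"gripper": 0}
    - {"slide": [0.007,0,-0.068],"spin": 0,"gripper": 0}
    - {"slide": [0.01,0,-0.09],"spin": 0,"gripper": 0}
    - {"slide": [0.012,0,-0.112],"spin": 0,"gripper": 0}
    - {"slide": [0.013,0,-0.132],"spin": 0,"gripper": 0}

```text
t: 3.45
tool_pos: [0.4811, 0.2686, 0.2785]
tool_rot: [-1.292, -2.864, -0.0]
contact_force: [0.2, 0.2, -1.0]
opening: 0.0529
grip_force: 26.6
```

Request:
arm_command:
  increments:
    - {"slide": [0,0,-0.016],"spin": 0,"gripper": 0}
    - {"slide": [0,0,-0.026],"spin": 0,"gripper": 0}
    - {"slide": [0,0,-0.03],"spin": 0,"gripper": 0}
    - {"slide": [0,0,-0.03],"spin": 0,"gripper": 0}

```text
t: 3.78
tool_pos: [0.4817, 0.2685, 0.3079]
tool_rot: [1.292, 2.863, 0.002]
contact_force: [0.6, -0.9, -1.1]
opening: 0.0526
grip_force: 26.6
```

```bash
python3 - <<'E'
from h import *
import pickle
go(.41,.03,.31,13)
E
```

```text
slide [-0.1313 -0.2116 -0.0024] spin 28.43 | pos [0.4817 0.2685 0.3079] yaw 41.43 tz [ 0.001  0.001 -1.   ] t 3.7833 open 0.0526 grip 26.6 F [ 0.6 -0.9 -1.1]
```

Request:
arm_command:
  increments:
    - {"slide": [-0.008,-0.013,0],"spin": 2,"gripper": 0}
    - {"slide": [-0.022,-0.035,0],"spin": 5,"gripper": 0}
    - {"slide": [-0.04,-0.064,0],"spin": 9,"gripper": 0}
    - {"slide": [-0.059,-0.095,0],"spin": 13,"gripper": 0}
    - {"slide": [-0.079,-0.127,0],"spin": 17,"gripper": 0}
    - {"slide": [-0.098,-0.159,0],"spin": 21,"gripper": 0}
    - {"slide": [-0.116,-0.188,0],"spin": 25,"gripper": 0}
    - {"slide": [-0.131,-0.212,0],"spin": 28,"gripper": 0}

```text
t: 4.45
tool_pos: [0.4078, 0.0282, 0.305]
tool_rot: [-1.95, -2.461, 0.003]
contact_force: [0.1, -0.6, -0.9]
opening: 0.0531
grip_force: 26.8
```

```bash
python3 - <<'E'
from h import *
go(.4063,-.187,.29,-16)
E
```

```text
slide [-0.2092 -0.0506  0.015 ] spin 29.21 | pos [0.4078 0.0282 0.305 ] yaw 13.21 tz [-0.003 -0.    -1.   ] t 4.45 open 0.0531 grip 26.8 F [ 0.1 -0.6 -0.9]
```

Request:
arm_command:
  increments:
    - {"slide": [-0.013,-0.003,0],"spin": 2,"gripper": 0}
    - {"slide": [-0.035,-0.008,0],"spin": 6,"gripper": 0}
    - {"slide": [-0.063,-0.015,0],"spin": 10,"gripper": 0}
    - {"slide": [-0.094,-0.023,0],"spin": 14,"gripper": 0}
    - {"slide": [-0.126,-0.031,0],"spin": 18,"gripper": 0}
    - {"slide": [-0.157,-0.038,0],"spin": 22,"gripper": 0}
    - {"slide": [-0.187,-0.045,0.006],"spin": 26,"gripper": 0}
    - {"slide": [-0.209,-0.051,0.012],"spin": 29,"gripper": 0}

```text
t: 5.12
tool_pos: [0.4075, -0.1873, 0.2935]
tool_rot: [-2.505, -1.893, 0.001]
contact_force: [0.4, 1.3, -0.6]
opening: 0.053
grip_force: 26.9
```

Request:
arm_command:
  increments:
    - {"slide": [0,0,0.012],"spin": 0,"gripper": 0}
    - {"slide": [0,0,0.034],"spin": 0,"gripper": 0}
    - {"slide": [0,0,0.06],"spin": 0,"gripper": 0}
    - {"slide": [0,0,0.085],"spin": 0,"gripper": 0}
    - {"slide": [0,0,0.1],"spin": 0,"gripper": 0}
    - {"slide": [0,0,0.105],"spin": 0,"gripper": 0}
    - {"slide": [0,0,0.105],"spin": 0,"gripper": 0}

```text
t: 5.7
tool_pos: [0.4068, -0.1839, 0.1869]
tool_rot: [-2.497, -1.898, 0.003]
contact_force: [-0.2, 0.9, -1.1]
opening: 0.0527
grip_force: 26.9
```

```bash
python3 - <<'E'
from h import *
import pickle
go(.4063,-.187,.145,-16)
a=grab('top','top1.png');b=grab('scene','scene1.png');c=grab('wrist','w2.png')
o=np.zeros((600,800,3),np.uint8)
A=cv2.resize(cv2.imread('pics/top1.png')[170:370,150:450],(450,300));B=cv2.resize(cv2.imread('pics/scene1.png')[170:370,200:430],(345,300))
o[:300,:450]=A;o[:300,455:]=B;o[300:,:400]=cv2.resize(cv2.imread('pics/w2.png'),(400,300)); o[300:,400:]=cv2.resize(cv2.imread('pics/scene1.png')[260:350,290:410],(400,300),interpolation=cv2.INTER_CUBIC)
cv2.imwrite('pics/c3.png',o)
E
```

```text
slide [-0.0032  0.0006  0.0419] spin 0.47 | pos [ 0.4068 -0.1839  0.1869] yaw -15.53 tz [-0.005  0.003 -1.   ] t 5.7 open 0.0527 grip 26.9 F [-0.2  0.9 -1.1]
```

View pics/c3.png

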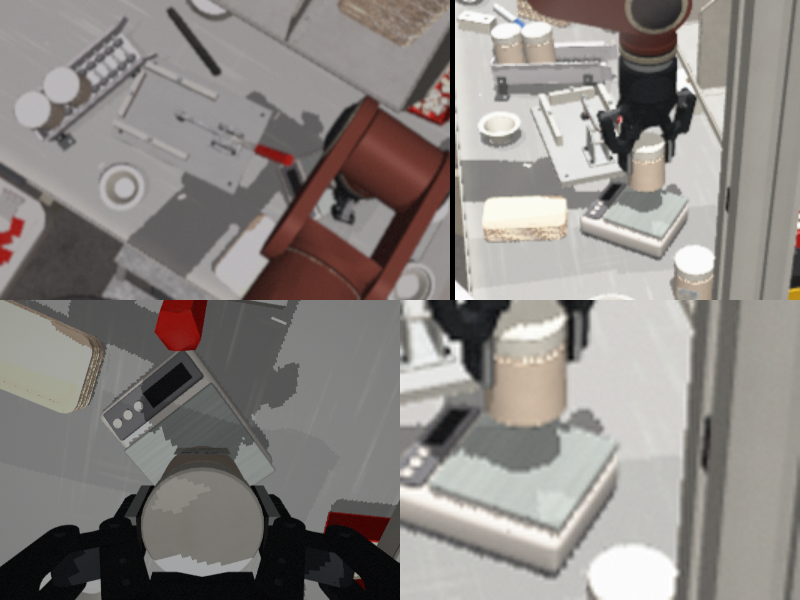

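The jar is held over the pan and the other two have rolled down to the stop. The handle clears the gripper, so I'll lower now.

Request:
arm_command:
  increments:
    - {"slide": [-0.003,0.001,0.008],"spin": 0,"gripper": 0}
    - {"slide": [-0.003,0.001,0.018],"spin": 0,"gripper": 0}
    - {"slide": [-0.003,0.001,0.026],"spin": 0,"gripper": 0}
    - {"slide": [-0.003,0.001,0.032],"spin": 0,"gripper": 0}
    - {"slide": [-0.003,0.001,0.036],"spin": 0,"gripper": 0}
    - {"slide": [-0.003,0.001,0.037],"spin": 0,"gripper": 0}
    - {"slide": [-0.003,0.001,0.038],"spin": 0,"gripper": 0}
    - {"slide": [-0.003,0.001,0.038],"spin": 0,"gripper": 0}

```text
t: 6.52
tool_pos: [0.4085, -0.1884, 0.1519]
tool_rot: [-2.502, -1.9, -0.0]
contact_force: [-0.0, 0.3, -1.2]
opening: 0.0527
grip_force: 26.9
```

Request:
arm_command:
  increments:
    - {"slide": [0,0,0.001],"spin": 0,"gripper": 0}
    - {"slide": [0,0,0.002],"spin": 0,"gripper": 0}
    - {"slide": [0,0,0.003],"spin": 0,"gripper": 0}
    - {"slide": [0,0,0.003],"spin": 0,"gripper": 0}
  newtons: 20

```text
t: 6.85
tool_pos: [0.4084, -0.1884, 0.1488]
tool_rot: [-2.502, -1.9, 0.0]
contact_force: [-0.6, 0.0, -0.4]
opening: 0.0528
grip_force: 26.9
```

Request:
arm_command:
  increments:
    - {"slide": [0,0,0.001],"spin": 0,"gripper": 0}
    - {"slide": [0,0,0.001],"spin": 0,"gripper": 0}
    - {"slide": [0,0,0.002],"spin": 0,"gripper": 0}
    - {"slide": [0,0,0.002],"spin": 0,"gripper": 0}

```text
t: 7.18
tool_pos: [0.4083, -0.1883, 0.1467]
tool_rot: [-2.502, -1.9, 0.0]
contact_force: [-0.3, -0.3, -0.8]
opening: 0.0526
grip_force: 26.9
```

Request:
arm_command:
  increments:
    - {"slide": [0,0,0.001],"spin": 0,"gripper": 0}
    - {"slide": [0,0,0.001],"spin": 0,"gripper": 0}
    - {"slide": [0,0,0.002],"spin": 0,"gripper": 0}
    - {"slide": [0,0,0.002],"spin": 0,"gripper": 0}

```text
t: 7.52
tool_pos: [0.4085, -0.189, 0.1461]
tool_rot: [2.501, 1.9, -0.002]
contact_force: [-4.7, -0.2, 7.2]
opening: 0.0526
grip_force: 27.2
```

Request:
arm_command:
  increments:
    - {"slide": [0,0,0.001],"spin": 0,"gripper": 0}
    - {"slide": [0,0,0.001],"spin": 0,"gripper": 0}
    - {"slide": [0,0,0.002],"spin": 0,"gripper": 0}
    - {"slide": [0,0,0.002],"spin": 0,"gripper": 0}

```text
t: 7.85
tool_pos: [0.4086, -0.1898, 0.1457]
tool_rot: [2.5, 1.901, -0.005]
contact_force: [-9.0, -0.8, 15.6]
opening: 0.0527
grip_force: 27.6
```

```bash
python3 - <<'E'
from h import *
go(.4063,-.187,.145,-16)
print(status.get_obs()['wrist_torque'])
E
```

```text
slide [ 0.0021 -0.0029  0.0007] spin 0.49 | pos [ 0.4086 -0.1898  0.1457] yaw -15.51 tz [-0.002 -0.003 -1.   ] t 7.85 open 0.0527 grip 27.6 F [-9.  -0.8 15.6]
[0.16048706 1.7146138  0.22497163]
```

Request:
arm_command:
  increments:
    - {"slide": [0,0,-0.002],"spin": 0,"gripper": 0}
    - {"slide": [0,0,-0.003],"spin": 0,"gripper": 0.2}
    - {"slide": [0,0,-0.003],"spin": 0,"gripper": 0.25}
    - {"slide": [0,0,-0.003],"spin": 0,"gripper": 0.28}
    - {"slide": [0,0,-0.003],"spin": 0,"gripper": 0.31}
    - {"slide": [0,0,-0.003],"spin": 0,"gripper": 0.35}
    - {"slide": [0,0,-0.003],"spin": 0,"gripper": 0.4}
    - {"slide": [0,0,-0.003],"spin": 0,"gripper": 0.45}

```text
t: 8.52
tool_pos: [0.4083, -0.1883, 0.1457]
tool_rot: [-2.502, -1.9, 0.0]
contact_force: [-1.1, -0.5, -0.0]
opening: 0.0621
grip_force: 0.0
```

Request:
arm_command:
  increments:
    - {"slide": [0,0,0],"spin": 0,"gripper": 0.6}
    - {"slide": [0,0,0],"spin": 0,"gripper": 0.8}
    - {"slide": [0,0,0],"spin": 0,"gripper": 1}
    - {"slide": [0,0,0],"spin": 0,"gripper": 1}
    - {"slide": [0,0,0],"spin": 0,"gripper": 1}
    - {"slide": [0,0,0],"spin": 0,"gripper": 1}

```text
t: 9.02
tool_pos: [0.4084, -0.1884, 0.1459]
tool_rot: [2.502, 1.9, -0.0]
contact_force: [-0.0, 0.6, 0.0]
opening: 0.0853
grip_force: 0.0
```

Request:
arm_command:
  increments:
    - {"slide": [0,0,-0.015],"spin": 0,"gripper": 1}
    - {"slide": [0,0,-0.035],"spin": 0,"gripper": 1}
    - {"slide": [0,0,-0.06],"spin": 0,"gripper": 1}
    - {"slide": [0,0,-0.085],"spin": 0,"gripper": 1}
    - {"slide": [0,0,-0.11],"spin": 0,"gripper": 1}
    - {"slide": [0,0,-0.135],"spin": 0,"gripper": 1}
    - {"slide": [0,0,-0.15],"spin": 0,"gripper": 1}
    - {"slide": [0,0,-0.15],"spin": 0,"gripper": 1}

```text
t: 9.68
tool_pos: [0.4097, -0.1893, 0.3005]
tool_rot: [2.496, 1.896, 0.004]
contact_force: [-0.1, -0.3, 0.5]
opening: 0.085
grip_force: 0.0
```

```bash
python3 - <<'E'
from h import *
import pickle
w=grab('wrist','w3.png'); pickle.dump(w,open('w3.pkl','wb'))
s=grab('scene','scene2.png'); pickle.dump(s,open('scene2.pkl','wb'))
go(.3674,-.3217,.25,41.6)
print('wrist px lid if centred',proj(w,(.4063,-.187,.113)),'new',proj(w,(.3674,-.3217,.067)),'scene',proj(s,(.4063,-.187,.113)),proj(s,(.3674,-.3217,.067)))
o=np.zeros((600,800,3),np.uint8)
o[:600,:400]=cv2.resize(cv2.imread('pics/scene2.png')[250:370,290:370],(400,600),interpolation=cv2.INTER_CUBIC); o[:300,400:]=cv2.resize(cv2.imread('pics/w3.png'),(400,300))
cv2.imwrite('pics/c4.png',o)
E
```

```text
slide [-0.1394 -0.0038  0.0459] spin -57.17 | pos [ 0.4085 -0.1884  0.2959] yaw -15.57 tz [ 0.001 -0.    -1.   ] t 9.7833 open 0.0851 grip 0.0 F [-0.1 -0.2 -0.4]
wrist px lid if centred [315.5311693  230.89065538] new [315.1837805  383.95350324] scene [327.51659971 283.85750979] [359.43125172 343.03098741]
```

View pics/c4.png

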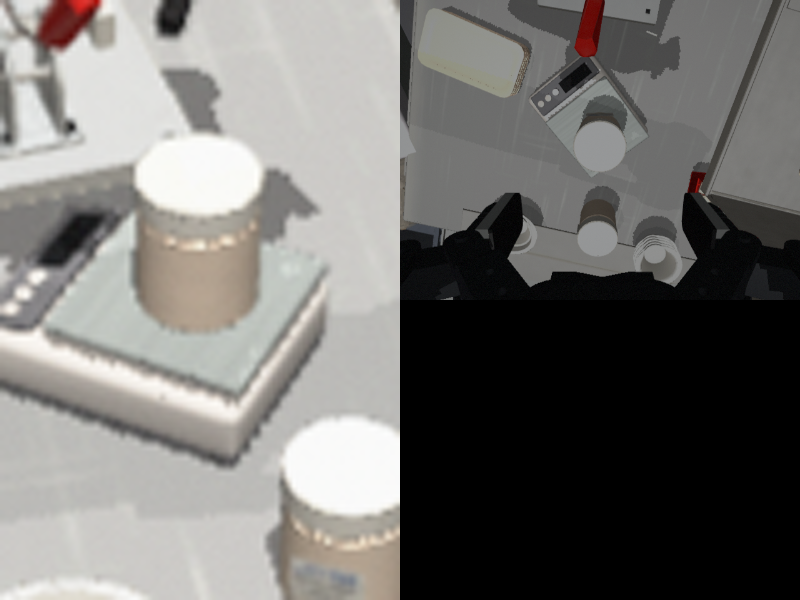

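```bash
python3 - <<'E'
from h import *
import pickle
w=pickle.load(open('w3.pkl','rb'));s=pickle.load(open('scene2.pkl','rb'));t=pickle.load(open('top0.pkl','rb'))
g=cv2.cvtColor(w['frame'],cv2.COLOR_RGB2GRAY)
c=cv2.HoughCircles(cv2.medianBlur(g,5),cv2.HOUGH_GRADIENT,1,60,param1=100,param2=25,minRadius=25,maxRadius=50); print(c)
print('lid wrist',ray(w,320,235,.113),'scene',ray(s,329.6,285,.113))
print('pan corners wrist',[np.round(ray(w,u,v,.046)[:2],4) for u,v in [(397,210),(307,280),(226,184)]])
print('pan scene L,R,F',[np.round(ray(s,290+u/5,250+v/5,.046)[:2],4) for u,v in [(45,325),(328,265),(245,395)]])
print('new wrist',ray(w,(597-400)*1.6,238*1.6,.067))
E
```

```text
[[[318.5 233.5  41.6]
  [410.5 413.5  37.8]
  [315.5 378.5  32.2]
  [184.5 376.5  34.2]]]
lid wrist [ 0.40824984 -0.19027593  0.113     ] scene [ 0.40693995 -0.19265771  0.113     ]
pan corners wrist [array([ 0.4656, -0.2046]), array([ 0.3831, -0.2412]), array([ 0.3457, -0.1504])]
pan scene L,R,F [array([ 0.3483, -0.1626]), array([ 0.4645, -0.2139]), array([ 0.3814, -0.2499])]
new wrist [ 0.36820977 -0.31888601  0.067     ]
```

The jar stands upright on the pan at (0.408,-0.191), within about 4 mm of the pan's middle. The nest is at wrist pixel (410,413), to the lower right of the new jar. I'll go to the new jar, closing square to the nest's direction.

Request:
arm_command:
  increments:
    - {"slide": [-0.03,-0.001,0],"spin": -7,"gripper": 1}
    - {"slide": [-0.06,-0.002,0],"spin": -14,"gripper": 1}
    - {"slide": [-0.09,-0.003,0],"spin": -21,"gripper": 1}
    - {"slide": [-0.12,-0.004,0],"spin": -28,"gripper": 1}
    - {"slide": [-0.138,-0.004,0.01],"spin": -35,"gripper": 1}
    - {"slide": [-0.138,-0.004,0.03],"spin": -42,"gripper": 1}
    - {"slide": [-0.138,-0.004,0.05],"spin": -49,"gripper": 1}
    - {"slide": [-0.138,-0.004,0.06],"spin": -56,"gripper": 1}

```text
t: 10.45
tool_pos: [0.3658, -0.3191, 0.2305]
tool_rot: [-1.307, -2.849, -0.005]
contact_force: [-0.3, 0.6, -0.2]
opening: 0.0853
grip_force: 0.0
```

Request:
arm_command:
  increments:
    - {"slide": [0,0,0],"spin": -1,"gripper": 1}
    - {"slide": [0,0,0],"spin": -1,"gripper": 1}

```text
t: 10.62
tool_pos: [0.3667, -0.3194, 0.2334]
tool_rot: [-1.293, -2.858, -0.003]
contact_force: [-0.2, 0.2, -0.7]
opening: 0.0856
grip_force: 0.0
```

```bash
python3 - <<'E'
from h import *
import pickle
go(.368,-.3205,.097,41.6)
w=grab('wrist','w4.png')
g=cv2.cvtColor(w['frame'],cv2.COLOR_RGB2GRAY)
c=cv2.HoughCircles(cv2.medianBlur(g,5),cv2.HOUGH_GRADIENT,1,60,param1=100,param2=25,minRadius=25,maxRadius=70)
for u,v,r in c[0]: print(u,v,r,ray(w,u,v,.067))
print(proj(w,(.368,-.3205,.067)))
E
```

```text
slide [-0.0023  0.0002  0.1364] spin -0.3 | pos [ 0.3667 -0.3194  0.2334] yaw 41.3 tz [-0.003  0.004 -1.   ] t 10.6167 open 0.0856 grip 0.0 F [-0.2  0.2 -0.7]
208.5 60.5 58.3 [ 0.25733842 -0.28452088  0.067     ]
327.5 376.5 52.7 [ 0.42486025 -0.38191306  0.067     ]
322.5 246.5 44.0 [ 0.36658555 -0.32040466  0.067     ]
589.5 125.5 58.3 [ 0.42875065 -0.17638315  0.067     ]
[324.24225454 248.18491146]
```

Request:
arm_command:
  increments:
    - {"slide": [-0.001,0,0.03],"spin": 0,"gripper": 1}
    - {"slide": [-0.001,0,0.06],"spin": 0,"gripper": 1}
    - {"slide": [-0.001,0,0.09],"spin": 0,"gripper": 1}
    - {"slide": [-0.001,0,0.112],"spin": 0,"gripper": 1}
    - {"slide": [-0.001,0,0.127],"spin": 0,"gripper": 1}
    - {"slide": [-0.001,0,0.136],"spin": 0,"gripper": 1}
    - {"slide": [-0.001,0,0.136],"spin": 0,"gripper": 1}
    - {"slide": [-0.001,0,0.136],"spin": 0,"gripper": 1}

```text
t: 11.33
tool_pos: [0.3686, -0.3214, 0.1007]
tool_rot: [1.293, 2.862, -0.001]
contact_force: [-0.2, -0.2, 0.4]
opening: 0.0855
grip_force: 0.0
```

Request:
arm_command:
  increments:
    - {"slide": [0,0,0],"spin": 0,"gripper": 0.4}
    - {"slide": [0,0,0],"spin": 0,"gripper": 0.4}
    - {"slide": [0,0,0],"spin": 0,"gripper": 0.4}
    - {"slide": [0,0,0],"spin": 0,"gripper": 0}
    - {"slide": [0,0,0],"spin": 0,"gripper": 0}
    - {"slide": [0,0,0],"spin": 0,"gripper": 0}
    - {"slide": [0,0,0],"spin": 0,"gripper": 0}
    - {"slide": [0,0,0],"spin": 0,"gripper": 0}
  newtons: 20

```text
t: 12.0
tool_pos: [0.3687, -0.3216, 0.1011]
tool_rot: [1.291, 2.862, -0.001]
contact_force: [-0.7, 0.7, 6.5]
opening: 0.0529
grip_force: 20.6
```

Request:
arm_command:
  increments:
    - {"slide": [0,0,-0.006],"spin": 0,"gripper": 0}
    - {"slide": [0,0,-0.022],"spin": 0,"gripper": 0}
    - {"slide": [0,0,-0.048],"spin": 0,"gripper": 0}
    - {"slide": [0,0,-0.08],"spin": 0,"gripper": 0}
    - {"slide": [0,0,-0.115],"spin": 0,"gripper": 0}
    - {"slide": [0,0,-0.15],"spin": 0,"gripper": 0}
    - {"slide": [0,0,-0.18],"spin": 0,"gripper": 0}
    - {"slide": [0,0,-0.2],"spin": 0,"gripper": 0}

```text
t: 12.67
tool_pos: [0.3684, -0.3213, 0.3035]
tool_rot: [1.291, 2.86, -0.003]
contact_force: [-0.3, -0.5, -0.9]
opening: 0.0533
grip_force: 21.6
```

```bash
python3 - <<'E'
from h import *
go(.5663,.1727,.30,41.6)
E
```

```text
slide [0.2395 0.4753 0.0025] spin -0.17 | pos [ 0.3684 -0.3213  0.3035] yaw 41.43 tz [ 0.003 -0.003 -1.   ] t 12.6667 open 0.0533 grip 21.6 F [-0.3 -0.5 -0.9]
```

Request:
arm_command:
  increments:
    - {"slide": [0.005,0.01,0],"spin": 0,"gripper": 0}
    - {"slide": [0.017,0.033,0],"spin": 0,"gripper": 0}
    - {"slide": [0.031,0.062,0],"spin": 0,"gripper": 0}
    - {"slide": [0.048,0.095,0],"spin": 0,"gripper": 0}
    - {"slide": [0.065,0.128,0],"spin": 0,"gripper": 0}
    - {"slide": [0.082,0.163,0],"spin": 0,"gripper": 0}
    - {"slide": [0.1,0.198,0],"spin": 0,"gripper": 0}
    - {"slide": [0.117,0.233,0],"spin": 0,"gripper": 0}

```text
t: 13.33
tool_pos: [0.4647, -0.0763, 0.2975]
tool_rot: [-1.291, -2.861, 0.0]
contact_force: [0.6, -0.1, -1.9]
opening: 0.0531
grip_force: 21.6
```

Request:
arm_command:
  increments:
    - {"slide": [0.018,0.035,0],"spin": 0,"gripper": 0}
    - {"slide": [0.036,0.071,0],"spin": 0,"gripper": 0}
    - {"slide": [0.053,0.106,0],"spin": 0,"gripper": 0}
    - {"slide": [0.071,0.141,0],"spin": 0,"gripper": 0}
    - {"slide": [0.088,0.174,0],"spin": 0,"gripper": 0}
    - {"slide": [0.104,0.206,0],"spin": 0,"gripper": 0}
    - {"slide": [0.116,0.23,0],"spin": 0,"gripper": 0}
    - {"slide": [0.122,0.242,0],"spin": 0,"gripper": 0}

```text
t: 14.0
tool_pos: [0.5653, 0.1759, 0.2971]
tool_rot: [-1.286, -2.862, 0.002]
contact_force: [-0.8, -0.5, -2.3]
opening: 0.0527
grip_force: 21.7
```

Request:
arm_command:
  increments:
    - {"slide": [0,0,0.015],"spin": 0,"gripper": 0}
    - {"slide": [0,0,0.03],"spin": 0,"gripper": 0}
    - {"slide": [0,0,0.04],"spin": 0,"gripper": 0}
    - {"slide": [0,0,0.04],"spin": 0,"gripper": 0}

```text
t: 14.33
tool_pos: [0.5639, 0.1721, 0.2551]
tool_rot: [-1.29, -2.857, 0.007]
contact_force: [-0.8, -0.0, -2.5]
opening: 0.0527
grip_force: 21.7
```

```bash
python3 - <<'E'
from h import *
import pickle
go(.5663,.1727,.22,41.6)
w=grab('wrist','w5.png'); pickle.dump(w,open('w5.pkl','wb'))
cv2.imwrite('pics/c5.png',cv2.resize(w['frame'][:,:,::-1],(800,600)))
u=np.array([.664,-.748,0]);v=np.array([.748,.664,0])
l1=np.array([.4877,.2613,0])
for k,d in (('lid1',0),('lid2',.0537)): print(k,proj(w,l1+u*d+[0,0,.1153+d*.105]))
for d in (0,.06,.1): 
  for yy in (-.036,-.03,.03,.036):
    print(d,yy,proj(w,l1-u*.0189+u*d*.9945+v*yy+[0,0,.046+.018+d*.1045]))
E
```

```text
slide [-0.0013  0.0025  0.0351] spin -0.18 | pos [0.5639 0.1721 0.2551] yaw 41.42 tz [-0.008 -0.001 -1.   ] t 14.3333 open 0.0527 grip 21.7 F [-0.8 -0.  -2.5]
lid1 [330.82606416   6.06353241]
lid2 [330.60780607 132.16476224]
0 -0.036 [263.86362903  -8.07792271]
0 -0.03 [274.89049307  -8.12503298]
0 0.03 [385.4088303   -8.59720249]
0 0.036 [396.4856954   -8.64452639]
0.06 -0.036 [266.37850086 106.41398091]
0.06 -0.03 [276.95918494 106.39134689]
0.06 0.03 [382.99589451 106.16451496]
0.06 0.036 [393.62260684 106.14178248]
0.1 -0.036 [267.94488817 177.72523532]
0.1 -0.03 [278.24765178 177.71688327]
0.1 0.03 [381.49322169 177.63318608]
0.1 0.036 [391.83962237 177.62479865]
```

View pics/c5.png

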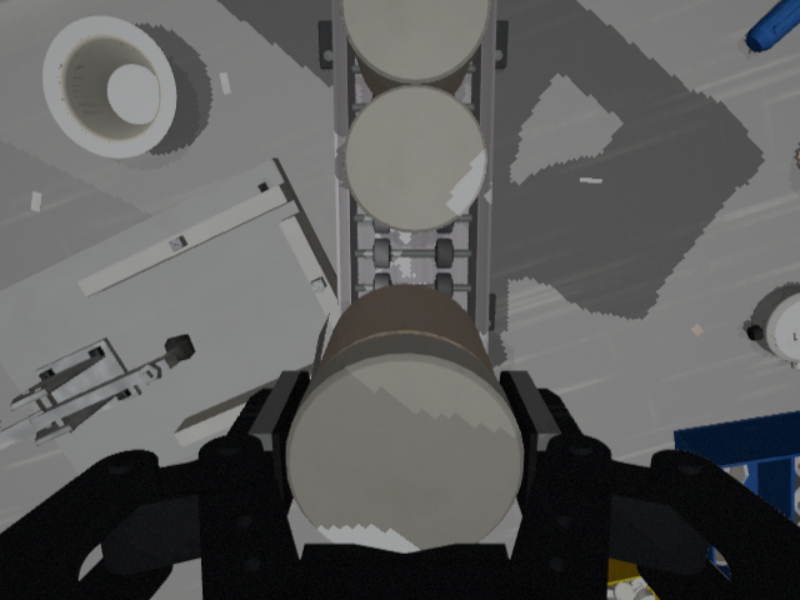

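Jars 1 and 2 are against the stop with lid 2 at (332,126), and the lane centre is at column ~332 against 330 predicted, about 1 mm further along tool +y. I'll settle, correct and lower. The fixture and bowl are well clear.

Request:
arm_command:
  increments:
    - {"slide": [-0.001,0.002,0.005],"spin": 0,"gripper": 0}
    - {"slide": [-0.001,0.002,0.01],"spin": 0,"gripper": 0}
    - {"slide": [-0.001,0.002,0.01],"spin": 0,"gripper": 0}
    - {"slide": [-0.001,0.002,0.01],"spin": 0,"gripper": 0}
    - {"slide": [-0.001,0.002,0.01],"spin": 0,"gripper": 0}
    - {"slide": [-0.001,0.002,0.01],"spin": 0,"gripper": 0}

```text
t: 14.88
tool_pos: [0.5685, 0.1731, 0.2505]
tool_rot: [1.292, 2.863, 0.001]
contact_force: [-0.1, 0.1, -2.7]
opening: 0.053
grip_force: 21.7
```

```bash
python3 - <<'E'
from h import *
import pickle
go(.567,.1734,.165,41.6)
w=grab('wrist','w6.png')
u=np.array([.664,-.748,0]);v=np.array([.748,.664,0]);l1=np.array([.4877,.2613,0])
print('lid2 pred',proj(w,l1+u*.0537+[0,0,.121]))
g=cv2.cvtColor(w['frame'],cv2.COLOR_RGB2GRAY)
for x in cv2.HoughCircles(cv2.medianBlur(g,5),cv2.HOUGH_GRADIENT,1,60,param1=100,param2=25,minRadius=45,maxRadius=110)[0]: print(x, ray(w,x[0],x[1],.121))
row=w['frame'][180,240:420].astype(int).sum(1)//3; print(row.tolist())
for yy in (-.036,-.03,.03,.036): print([np.round(proj(w,l1-u*.0189+u*d*.9945+v*yy+[0,0,.064+d*.1045]),1).tolist() for d in (.08,.1,.12)])
E
```

```text
slide [ 0.0013 -0.001   0.0855] spin -0.17 | pos [0.5685 0.1731 0.2505] yaw 41.43 tz [ 0.001  0.    -1.   ] t 14.8833 open 0.053 grip 21.7 F [-0.1  0.1 -2.7]
lid2 pred [319.32011953 125.68901093]
[319.5 118.5  59.8] [0.52136979 0.22351176 0.121     ]
[324.5 383.5 101.5] [0.61287928 0.12356712 0.121     ]
[59.5 71.5 67.4] [0.42398494 0.1635534  0.121     ]
[319.5   2.5  56.2] [0.49063932 0.25842477 0.121     ]
[155.5 243.5  83. ] [0.50046128 0.12752152 0.121     ]
[424.5  66.5  64.7] [0.54106768 0.26981804 0.121     ]
[58, 77, 127, 128, 127, 127, 127, 128, 128, 129, 129, 128, 127, 128, 128, 129, 126, 130, 150, 157, 146, 120, 120, 120, 122, 122, 121, 124, 137, 104, 54, 53, 53, 52, 52, 58, 92, 131, 130, 130, 130, 128, 129, 129, 129, 128, 130, 131, 130, 116, 68, 69, 69, 68, 69, 69, 70, 70, 72, 71, 68, 58, 73, 139, 160, 152, 153, 111, 112, 124, 113, 106, 105, 110, 106, 101, 101, 94, 90, 97, 98, 99, 98, 98, 96, 103, 103, 110, 101, 99, 99, 98, 95, 109, 110, 108, 114, 114, 114, 113, 103, 32, 40, 41, 41, 41, 41, 43, 42, 42, 46, 44, 49, 73, 129, 128, 128, 129, 129, 131, 131, 129, 129, 131, 129, 130, 125, 64, 52, 50, 50, 51, 55, 68, 103, 94, 95, 95, 93, 91, 92, 92, 101, 103, 97, 83, 81, 83, 82, 82, 83, 83, 83, 83, 83, 81, 81, 82, 83, 81, 82, 84, 82, 80, 82, 83, 82, 82, 83, 82, 82, 82, 83, 83, 82, 82, 83, 82, 83, 81]
[[256.0, 137.2], [257.0, 173.3], [257.9, 208.4]]
[[266.7, 137.2], [267.5, 173.3], [268.3, 208.4]]
[[373.7, 137.0], [373.1, 173.1], [372.4, 208.2]]
[[384.4, 137.0], [383.6, 173.1], [382.8, 208.2]]
```

Request:
arm_command:
  increments:
    - {"slide": [0.001,-0.001,0.015],"spin": 0,"gripper": 0}
    - {"slide": [0.001,-0.001,0.035],"spin": 0,"gripper": 0}
    - {"slide": [0.001,-0.001,0.052],"spin": 0,"gripper": 0}
    - {"slide": [0.001,-0.001,0.065],"spin": 0,"gripper": 0}
    - {"slide": [0.001,-0.001,0.073],"spin": 0,"gripper": 0}
    - {"slide": [0.001,-0.001,0.078],"spin": 0,"gripper": 0}
    - {"slide": [0.001,-0.001,0.08],"spin": 0,"gripper": 0}
    - {"slide": [0.001,-0.001,0.081],"spin": 0,"gripper": 0}

```text
t: 15.6
tool_pos: [0.5672, 0.1732, 0.1693]
tool_rot: [1.292, 2.863, 0.001]
contact_force: [0.6, -0.1, -1.5]
opening: 0.0529
grip_force: 21.8
```

Request:
arm_command:
  increments:
    - {"slide": [0,0,0.001],"spin": 0,"gripper": 0}
    - {"slide": [0,0,0.001],"spin": 0,"gripper": 0}
    - {"slide": [0,0,0.002],"spin": 0,"gripper": 0}
    - {"slide": [0,0,0.002],"spin": 0,"gripper": 0}

```text
t: 15.93
tool_pos: [0.5671, 0.1732, 0.1674]
tool_rot: [1.292, 2.863, 0.001]
contact_force: [-0.2, -0.9, -1.4]
opening: 0.0532
grip_force: 21.8
```

Request:
arm_command:
  increments:
    - {"slide": [0,0,0.001],"spin": 0,"gripper": 0}
    - {"slide": [0,0,0.001],"spin": 0,"gripper": 0}
    - {"slide": [0,0,0.002],"spin": 0,"gripper": 0}
    - {"slide": [0,0,0.002],"spin": 0,"gripper": 0}

```text
t: 16.27
tool_pos: [0.5668, 0.1731, 0.1647]
tool_rot: [-1.292, -2.863, 0.0]
contact_force: [-0.3, 0.3, -0.9]
opening: 0.053
grip_force: 21.8
```

Request:
arm_command:
  increments:
    - {"slide": [0,0,0.001],"spin": 0,"gripper": 0}
    - {"slide": [0,0,0.001],"spin": 0,"gripper": 0}
    - {"slide": [0,0,0.002],"spin": 0,"gripper": 0}
    - {"slide": [0,0,0.002],"spin": 0,"gripper": 0}

```text
t: 16.6
tool_pos: [0.567, 0.1731, 0.1632]
tool_rot: [1.292, 2.863, -0.0]
contact_force: [0.1, -1.4, 0.6]
opening: 0.0527
grip_force: 21.9
```

Request:
arm_command:
  increments:
    - {"slide": [0,0,0.001],"spin": 0,"gripper": 0}
    - {"slide": [0,0,0.001],"spin": 0,"gripper": 0}
    - {"slide": [0,0,0.002],"spin": 0,"gripper": 0}
    - {"slide": [0,0,0.002],"spin": 0,"gripper": 0}

```text
t: 16.93
tool_pos: [0.5674, 0.1729, 0.1626]
tool_rot: [1.291, 2.863, -0.001]
contact_force: [-2.7, -2.7, 7.9]
opening: 0.0528
grip_force: 22.3
```

Request:
arm_command:
  increments:
    - {"slide": [0,0,-0.001],"spin": 0,"gripper": 0}
    - {"slide": [0,0,-0.001],"spin": 0,"gripper": 0.2}
    - {"slide": [0,0,-0.001],"spin": 0,"gripper": 0.25}
    - {"slide": [0,0,-0.001],"spin": 0,"gripper": 0.28}
    - {"slide": [0,0,-0.001],"spin": 0,"gripper": 0.31}
    - {"slide": [0,0,-0.001],"spin": 0,"gripper": 0.35}
    - {"slide": [0,0,-0.001],"spin": 0,"gripper": 0.4}
    - {"slide": [0,0,-0.001],"spin": 0,"gripper": 0.45}

```text
t: 17.6
tool_pos: [0.5668, 0.1732, 0.1616]
tool_rot: [-1.292, -2.863, 0.0]
contact_force: [-0.2, 0.5, -0.3]
opening: 0.062
grip_force: 0.0
```

Request:
arm_command:
  increments:
    - {"slide": [0,0,0],"spin": 0,"gripper": 0.7}
    - {"slide": [0,0,0],"spin": 0,"gripper": 1}
    - {"slide": [0,0,0],"spin": 0,"gripper": 1}
    - {"slide": [0,0,0],"spin": 0,"gripper": 1}
    - {"slide": [0,0,0],"spin": 0,"gripper": 1}
    - {"slide": [0,0,0],"spin": 0,"gripper": 1}

```text
t: 18.1
tool_pos: [0.5669, 0.1732, 0.1619]
tool_rot: [1.292, 2.864, 0.0]
contact_force: [0.4, 0.6, -0.7]
opening: 0.0854
grip_force: 0.0
```

Request:
arm_command:
  increments:
    - {"slide": [0,0,-0.015],"spin": 0,"gripper": 1}
    - {"slide": [0,0,-0.035],"spin": 0,"gripper": 1}
    - {"slide": [0,0,-0.06],"spin": 0,"gripper": 1}
    - {"slide": [0,0,-0.085],"spin": 0,"gripper": 1}
    - {"slide": [0,0,-0.11],"spin": 0,"gripper": 1}
    - {"slide": [0,0,-0.13],"spin": 0,"gripper": 1}
    - {"slide": [0,0,-0.14],"spin": 0,"gripper": 1}
    - {"slide": [0,0,-0.14],"spin": 0,"gripper": 1}

```text
t: 18.77
tool_pos: [0.568, 0.1734, 0.3053]
tool_rot: [1.29, 2.859, 0.005]
contact_force: [-0.1, -0.4, 0.6]
opening: 0.0857
grip_force: 0.0
```

```bash
python3 - <<'E'
from h import *
go(.567,.1734,.3,41.6)
w=grab('wrist','w7.png');s=grab('scene','s7.png')
o=np.zeros((600,800,3),np.uint8)
o[:400,:400]=cv2.imread('pics/w7.png')[:400,120:520];S=cv2.imread('pics/s7.png')
o[:300,400:]=cv2.resize(S[170:260,200:320],(400,300),interpolation=cv2.INTER_CUBIC)
o[300:,400:]=cv2.resize(S[240:420,210:450],(400,300),interpolation=cv2.INTER_CUBIC)
cv2.imwrite('pics/c6.png',o)
E
```

```text
slide [ 0.0007 -0.0008  0.0053] spin -0.16 | pos [0.568  0.1734 0.3053] yaw 41.44 tz [ 0.006  0.001 -1.   ] t 18.7667 open 0.0857 grip 0.0 F [-0.1 -0.4  0.6]
```

View pics/c6.png

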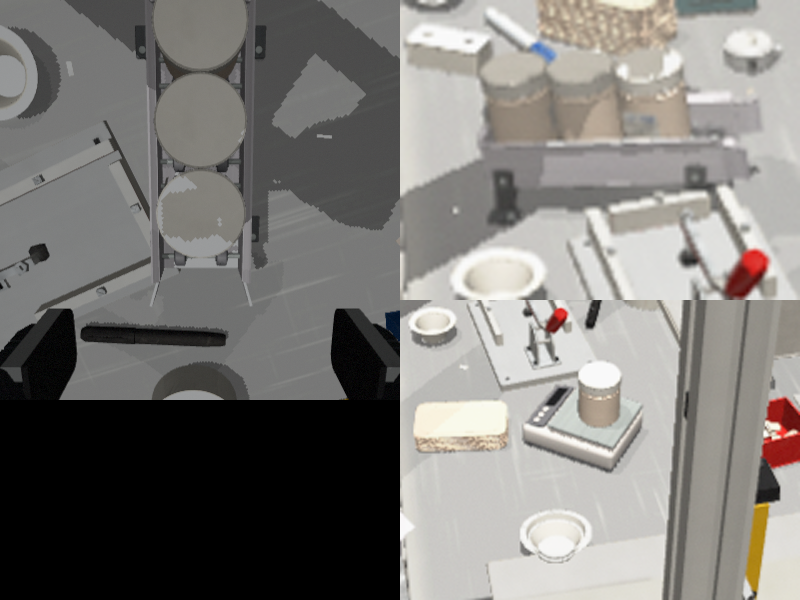

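All three jars stand upright in a row between the guides (wrist lids at about (320,20), (320,119), (321,213)). The first jar is upright on the pan and the bowls are undisturbed. I'll wait a moment and check that the row has settled.

Request:
arm_command:
  increments:
    - {"slide": [0,0,0],"spin": 0,"gripper": 1}
    - {"slide": [0,0,0],"spin": 0,"gripper": 1}
    - {"slide": [0,0,0],"spin": 0,"gripper": 1}
    - {"slide": [0,0,0],"spin": 0,"gripper": 1}
    - {"slide": [0,0,0],"spin": 0,"gripper": 1}
    - {"slide": [0,0,0],"spin": 0,"gripper": 1}
    - {"slide": [0,0,0],"spin": 0,"gripper": 1}
    - {"slide": [0,0,0],"spin": 0,"gripper": 1}

```text
t: 19.53
tool_pos: [0.5669, 0.1732, 0.302]
tool_rot: [1.292, 2.864, 0.0]
contact_force: [-0.2, -0.3, -0.2]
opening: 0.0854
grip_force: 0.0
```

Request:
arm_command:
  increments:
    - {"slide": [0,0,0],"spin": 0,"gripper": 1}
    - {"slide": [0,0,0],"spin": 0,"gripper": 1}
    - {"slide": [0,0,0],"spin": 0,"gripper": 1}
    - {"slide": [0,0,0],"spin": 0,"gripper": 1}
    - {"slide": [0,0,0],"spin": 0,"gripper": 1}
    - {"slide": [0,0,0],"spin": 0,"gripper": 1}
    - {"slide": [0,0,0],"spin": 0,"gripper": 1}
    - {"slide": [0,0,0],"spin": 0,"gripper": 1}

```text
t: 20.2
tool_pos: [0.5669, 0.1732, 0.3019]
tool_rot: [1.292, 2.864, 0.0]
contact_force: [1.2, 0.6, 0.2]
opening: 0.0853
grip_force: 0.0
```

```bash
python3 - <<'E'
from h import *
w=grab('wrist','w8.png')
g=cv2.cvtColor(w['frame'],cv2.COLOR_RGB2GRAY)
for x in cv2.HoughCircles(cv2.medianBlur(g,5),cv2.HOUGH_GRADIENT,1,60,param1=100,param2=25,minRadius=38,maxRadius=52)[0]: print(x, [np.round(ray(w,x[0],x[1],z),4) for z in (.121,.1266)])
print(g[140:190,320].tolist())
l1=np.array([.4877,.2613,0]);u=np.array([.664,-.748,0])
print([proj(w,l1+u*(.0537*k)+[0,0,.1153+.0056*k]) for k in (1,2)])
print('contact pts',proj(w,l1+u*.0269+[0,0,.118]),proj(w,l1+u*.0806+[0,0,.1238]))
E
```

```text
[322.5 217.5  44.8] [array([0.5582, 0.1818, 0.121 ]), array([0.5573, 0.1827, 0.1266])]
[322.5 121.5  47. ] [array([0.5216, 0.2232, 0.121 ]), array([0.5216, 0.2232, 0.1266])]
[119.5  70.5  51.4] [array([0.421 , 0.1699, 0.121 ]), array([0.4232, 0.1711, 0.1266])]
[323.5  21.5  48. ] [array([0.4882, 0.2618, 0.121 ]), array([0.4889, 0.261 , 0.1266])]
[316.5 441.5  48. ] [array([0.6609, 0.0592, 0.121 ]), array([0.6578, 0.0629, 0.1266])]
[128, 127, 128, 130, 129, 129, 129, 129, 128, 129, 130, 129, 130, 128, 128, 128, 128, 127, 129, 128, 128, 127, 128, 129, 129, 129, 130, 129, 116, 99, 96, 91, 96, 105, 122, 129, 130, 128, 129, 128, 129, 129, 128, 129, 127, 128, 127, 128, 127, 128]
[array([322.4392411 , 126.43653246]), array([322.61811372, 221.52884155])]
contact pts [322.34543846  76.26189179] [322.53003679 174.97212257]
```

```bash
python3 -c "
from h import *
print(order.finish_job())"
```

```text
the job is handed in; nothing more can be done
None
```

The job is handed in at about 20 s: the oldest jar stands on the scale pan about 4 mm from its middle, the new jar is in the lane with all three in a close upright row (54 mm between the last two), and nothing was tipped and neither bowl was moved.

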